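Make up the sulphite kit and the acidity kit

TASK

Make up the two wine-test kits in their foam-lined trays from the row of stock just behind them: into the blue tray, the sulphite kit, go the brown bottle, the flask of pale liquid and the teal vial; into the yellow tray, the acidity kit whose timer is already in, go the white plastic bottle and the flask of dark wine. Stand each thing upright and fully down in an empty pocket that fits it, and do not drop anything or tip it over.

Things in the scene. Friction and masses are not known exactly. Their poses are not given: they have to be found in the camera images.
- brown_bottle_mid (a point): closed brown glass bottle with a stopper, upright, in the row just behind the trays (not those far at the back), 69 mm wide and 178 mm high, 0.4 to 0.74 kg; neck 41 mm wide from 124 mm up to the top. The point is its centre, 89 mm above its underside; z up its axis
- white_bottle_mid (a point): closed white plastic bottle, upright, 68 mm wide and 154 mm high, about 0.22 kg; neck with cap 35 mm wide from 112 mm up to the top. The point is its centre, 77 mm above its underside; z up its axis
- pale_flask_mid (a point): open conical glass flask (no paper funnel on it) with a little pale, nearly clear liquid, 69 mm wide at the foot, 118 mm high; neck 28 mm wide, from 83 mm up to the top 31 mm. The point is on its axis half-way up, 59 mm above its underside; z up its axis
- dark_flask_mid (a point): open conical glass flask (no paper funnel on it) with dark purple-grey wine in it, 68 mm wide at the foot, 105 mm high; neck 27 mm wide, from 74 mm up to the top 30 mm. The point is on its axis half-way up, 52.5 mm above its underside; z up its axis
- teal_vial_mid (a point): small vial with teal liquid and white screw cap, 27 mm wide and 60 mm high, upright. The point is its centre, 30 mm above its underside; z up its axis
- tray_blue: fixed kit tray, 115 (x) by 274 (y) by 34 mm high, blue shell, black foam (top 30 mm up) with a light base showing in the pockets. Origin: centre of its underside; y along the tray. Pockets are 22 mm deep, floor 8 mm above the origin. Two equal round pockets, 85 mm wide, at y = -79.5 and +15.5 mm (x = 0), take a bottle or a flask each; a small one, 43 mm wide, at y = +99.5 mm takes the vial.
- tray_yellow: fixed kit tray, 115 (x) by 274 (y) by 34 mm high, yellow shell, black foam (top 30 mm up) with a light base showing in the pockets. Origin: centre of its underside; y along the tray. Pockets are 22 mm deep, floor 8 mm above the origin. Two equal round pockets, 85 mm wide, at y = -79.5 and +15.5 mm (x = 0), take a bottle or a flask each; a slot at y = +99.5 mm holds a fixed timer, top 60 mm up.

How it is judged:
By the outcome, as a careful person would: the job done as asked, in the order asked, and still so for the second after the job is handed in, with the robot touching nothing.
It also fails if it takes over 125 s, if anything falls off the work surface, if the arm or the gripper's body presses on something with over 40 N, if the wrist force passes 120 N, or if a joint passes its speed limit or range.

ROBOT

A 7-joint arm with a two-finger parallel gripper is mounted at the origin on a cart in front of the work surface, level with it; the furniture and walls round the work are solid. World frame = base frame: x ahead of the robot, y to its left, z up, the work surface at z = 0. Lengths are in m, angles in rad, forces in N, time in s.
With the tool pointing down it reaches from about 0.4 to 0.85 m from the base axis. Payload 4.5 kg.
Tool frame: the origin (TCP) lies at the very end of the fingers, on their centre line; the grasp point (between the pads) lies 19 mm behind it; z points along the fingers, y is the direction in which the jaws open and shut (so a half turn about z gives the same grasp; the last joint's range is limited). The gripper opens to 88 mm and grips with 3 to 60 N. Pads are 18 mm wide; open, the fingers measure 123 mm over their backs; the gripper's body (75 mm by 187 mm) begins 45 mm behind the grasp point.
Start: joints at [1.239, 0.689, -0.195, 1.565, 0.157, 0.902, -0.215], TCP at [0.224, -0.584, 0.239] pointing down, gripper open.
Joint ranges: [-3.01, 3.01], [-0.46, 2.08], [-1.47, 1.51], [0.13, 2.56], [-1, 4.14], [0.04, 2.09], [-2.66, 2.66]. Speed limits (rad/s): [2.57, 2.57, 3.14, 3.14, 3.14, 3.14, 3.14].

INTERFACE

Orientations are given as [roll, pitch, yaw] about the fixed x, y, z axes, in that order (R = Rz(yaw) Ry(pitch) Rx(roll)).
In Python, from cell import state, get_image, close_job gives the robot as it stands. The module is installed in compiled form; this text tells all that it offers.
- The arm moves only by the tool arm_command, never from a script. Its argument "commands" is a list that holds one entry, the list of rows, each a list of 6 numbers: the shift along the tool's x, y, z in m, then the turn, a rotation vector about the tool's x, y, z in rad. A call has 1 to 20 rows; each row shifts and turns the commanded pose from where the row before left it, along the tool's axes as they then stand; what a row does not reach is not made up. A row lasts 1/10 s, in which the tool goes at most 50 mm and 8.59 degrees, less where a joint would pass 70% of its speed; a pose out of reach is approached as far as the arm can. A call with a gripper value outside its range is refused whole. "hand" is the closure, from 0 (fully open) to 1 (shut), set as the call begins (left out, the last holds). The fingers move at their own pace and stop on an object; "grip_force" is the grip in N (left out, the last holds). Time passes only in rows, so rows that do not move let the fingers close. It gives the time, the measured TCP pose, the force and the opening at its end, in the units of the state.
- state(): the state, without advancing time (a new reading comes with each control period).
- get_image(name): name is "scene" or "side" or "wrist"; returns a dict with "pixels" (384x512x3 uint8, red, green, blue), "mtx" (3x3 intrinsics, pixels), "extrinsics" (4x4, takes a point from camera to world coordinates). Camera axes: x right, y up, looking along -z (the intrinsics and any distortion apply to the point x, -y, -z); pixel columns grow to the right and rows downward; lengths in m; the calibration is good to about 2 mm. A picture is of the moment at which its call begins. There is no depth.
- close_job(): hands the job in, once; it reports no verdict.
The state is a dict: "time": time; "joints": joint angles; "joint_velocities": joint speeds; "effort": joint torques, N m; "position": TCP position; "orientation": TCP orientation; "wrist_force": force on the tool from outside, world axes, zero at the start; "ft_torque": the same for the moment, N m; "gripper_width": finger opening in m.
Only numpy, scipy, OpenCV 4.12 (cv2) and the standard library are available. Lean on these libraries where they do the work, as an engineer would, in place of code of your own. Each camera call takes 0.05 s, during which the arm holds its last target.

## Working session

There is one attempt and no reset: what is moved stays moved. The work goes in short steps, Python scripts to look and compute and a tool call to move; the robot and the scene stay as the last step left them, time stands still between calls to the robot, and variables do not carry over. Pictures are saved under pics/ and viewed, and the job is handed in when it is done.

Besides the shell and the picture viewer there is one more tool, called by a JSON object that holds its "api" and its "payload", one argument or row to a line. arm_command: Moves the arm, as the interface text tells. Its arguments: {"type":"object","properties":{"commands":{"type":"array"},"hand":{"type":"number"},"grip_force":{"type":"number"}},"required":["commands"]}

```bash
mkdir -p pics
cat > h.py <<'E'
import numpy as np, cv2
from cell import state, get_image, close_job
def snap(n,f):
    d=get_image(n); cv2.imwrite('pics/'+f+'.png',d['pixels'][:,:,::-1]); np.savez('pics/'+f+'.npz',**d); return d
def ray(d,u,v):
    K=np.array(d['mtx']);E=np.array(d['extrinsics'])
    p=np.linalg.inv(K)@np.array([u,v,1.]); c=np.array([p[0],-p[1],-p[2]])
    r=E[:3,:3]@c; return E[:3,3],r/np.linalg.norm(r)
def onz(d,u,v,z):
    o,r=ray(d,u,v); return o+r*(z-o[2])/r[2]
def proj(d,P):
    K=np.array(d['mtx']);E=np.array(d['extrinsics'])
    c=E[:3,:3].T@(np.array(P)-E[:3,3]); q=K@np.array([c[0],-c[1],-c[2]]); return q[:2]/q[2]
def ld(f): return dict(np.load('pics/'+f+'.npz'))
E
python3 - <<'E'
from h import *
for n in ['scene','side','wrist']:
    d=snap(n,n+'0'); print(n,d.keys(),np.round(d['extrinsics'],3).tolist(),np.round(d['mtx'],1).tolist())
print(state())
E
```

```text
scene dict_keys(['pixels', 'mtx', 'extrinsics']) [[-0.634, 0.385, -0.671, -0.334], [-0.774, -0.324, 0.545, 0.712], [-0.008, 0.864, 0.503, 0.73], [0.0, 0.0, 0.0, 1.0]] [[487.0, 0.0, 259.7], [0.0, 487.0, 191.3], [0.0, 0.0, 1.0]]
side dict_keys(['pixels', 'mtx', 'extrinsics']) [[0.998, 0.054, -0.036, 0.544], [-0.062, 0.604, -0.795, -0.751], [-0.021, 0.795, 0.606, 0.66], [0.0, 0.0, 0.0, 1.0]] [[351.0, 0.0, 253.6], [0.0, 351.0, 187.8], [0.0, 0.0, 1.0]]
wrist dict_keys(['pixels', 'mtx', 'extrinsics']) [[0.358, 0.889, 0.286, 0.297], [-0.934, 0.341, 0.108, -0.556], [-0.001, -0.306, 0.952, 0.384], [0.0, 0.0, 0.0, 1.0]] [[304.8, 0.0, 257.1], [0.0, 304.8, 198.4], [0.0, 0.0, 1.0]]
{'time': 0.15, 'joints': array([ 1.23881873,  0.68977575, -0.19448777,  1.56604434,  0.15729912,
        0.90252255, -0.2150869 ]), 'joint_velocities': array([ 0.00056273, -0.00356744, -0.00116668, -0.00239507,  0.00016191,
       -0.00154689, -0.00061562]), 'effort': array([-1.10114088e-03, -5.27852118e+01, -1.26843218e+00, -1.53583449e+01,
       -5.25224337e-02,  3.94280883e-03,  1.12801085e-04]), 'position': array([ 0.2233297 , -0.58324692,  0.2381192 ]), 'orientation': array([-3.14023470e+00,  1.27294480e-04,  3.65817533e-01]), 'wrist_force': array([ 0.50160723, -0.50433758, -1.3099898 ]), 'ft_torque': array([ 0.01032024, -0.01748961,  0.0624564 ]), 'gripper_width': 0.0877552317093063}
```

View pics/scene0.png

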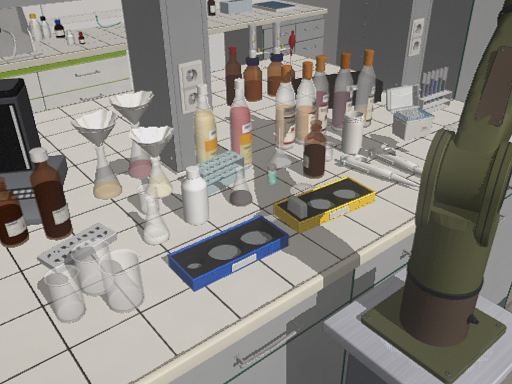

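View pics/side0.png

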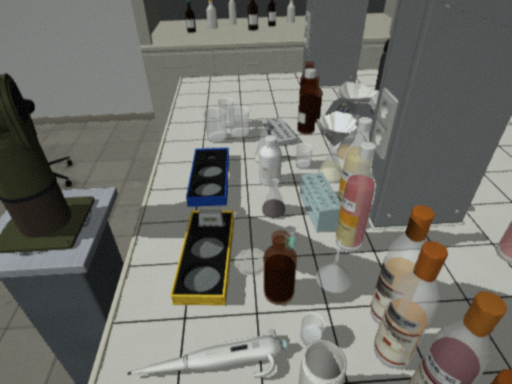

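View pics/wrist0.png

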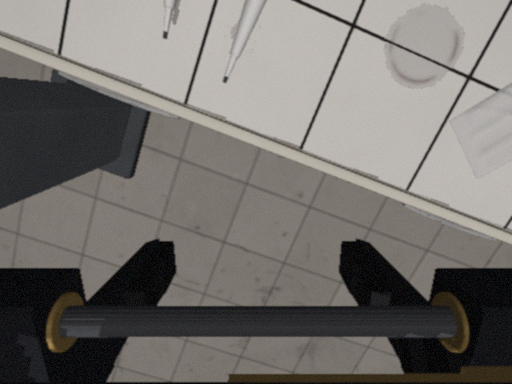

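Run:
```python
import cv2
a=cv2.imread('pics/scene0.png')[110:290,110:370]; cv2.imwrite('pics/sc_z.png',cv2.resize(a,None,fx=3,fy=3,interpolation=cv2.INTER_CUBIC)[:600,:780])
a=cv2.imread('pics/side0.png')[80:310,170:400]; cv2.imwrite('pics/si_z.png',cv2.resize(a,None,fx=2.6,fy=2.6,interpolation=cv2.INTER_CUBIC))
```

```text
(no output)
```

View pics/sc_z.png

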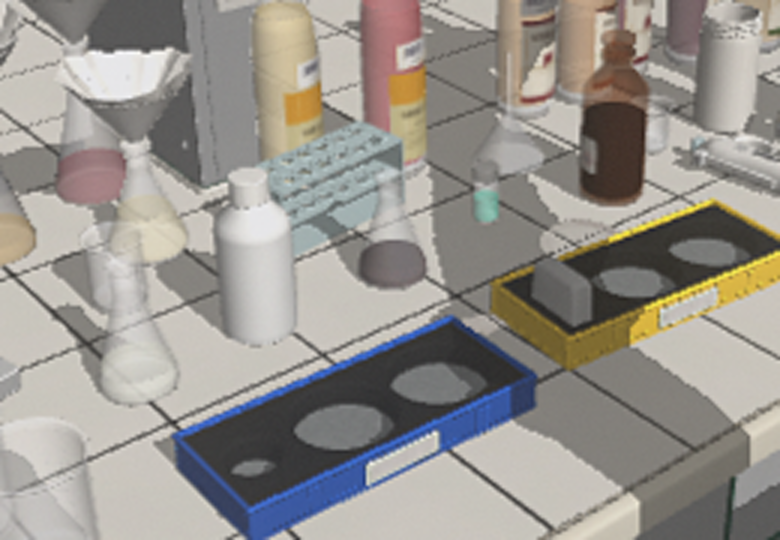

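View pics/si_z.png

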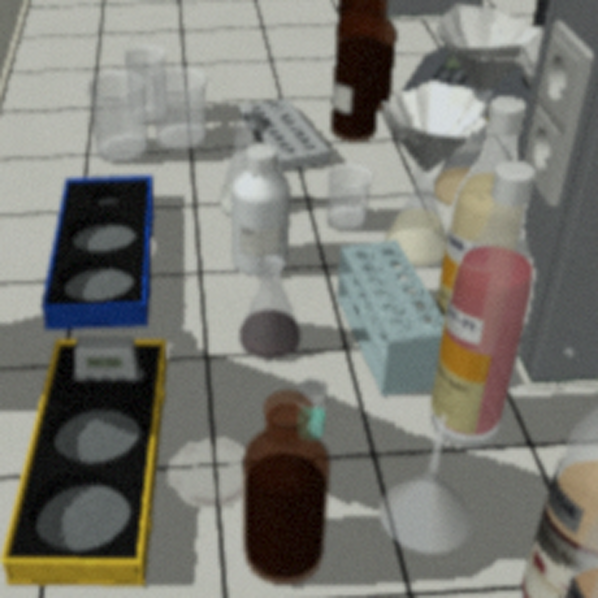

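Run:
```python
from h import *
s=ld('scene0'); e=ld('side0')
S=lambda x,y:(110+(x+.5)/3-.5,110+(y+.5)/3-.5)
Q=lambda x,y:(170+(x+.5)/2.6-.5,80+(y+.5)/2.6-.5)
print('blue sc',[onz(s,*S(*p),.034).round(3)[:2].tolist() for p in [(175,435),(453,318),(535,372),(252,512)]])
print('pock sc',[onz(s,*S(*p),.008).round(3)[:2].tolist() for p in [(253,467),(345,427),(438,384)]])
print('blue si',[onz(e,*Q(*p),.034).round(3)[:2].tolist() for p in [(67,178),(153,178),(148,302),(46,305)]])
print('yel sc',[onz(s,*S(*p),.034).round(3)[:2].tolist() for p in [(492,285),(712,202),(568,342)]])
print('yel si',[onz(e,*Q(*p),.034).round(3)[:2].tolist() for p in [(58,342),(166,342),(145,560),(7,560)]])
tops={'brown':(.178,(620,36),(290,400)),'white':(.154,(249,175),(262,150)),'pale':(.118,(123,262),None),'dark':(.105,(389,174),(270,265)),'vial':(.06,(486,168),(315,388))}
for k,(z,a,b) in tops.items():
    print(k,onz(s,*S(*a),z).round(3)[:2], onz(e,*Q(*b),z).round(3)[:2] if b else '')
bots={'brown':(.0345,(612,203),(285,579)),'white':(.034,(259,343),(262,272)),'pale':(.0345,(139,403),None),'dark':(.034,(393,286),(270,357)),'vial':(.0135,(487,221),None)}
for k,(r,a,b) in bots.items():
    for d,F,p in ((s,S,a),(e,Q,b)):
        if p is None: continue
        P=onz(d,*F(*p),0); c=np.array(d['extrinsics'])[:3,3]; u=(P-c)[:2];u/=np.linalg.norm(u); print(k,(P[:2]+r*u).round(3))
```

```text
blue sc [[0.506, 0.307], [0.495, 0.037], [0.389, 0.037], [0.39, 0.311]]
pock sc [[0.462, 0.266], [0.457, 0.181], [0.455, 0.086]]
blue si [[0.394, 0.314], [0.509, 0.303], [0.502, 0.038], [0.39, 0.042]]
yel sc [[0.515, -0.025], [0.492, -0.295], [0.403, -0.014]]
yel si [[0.408, -0.021], [0.521, -0.031], [0.5, -0.297], [0.388, -0.289]]
brown [ 0.613 -0.276] [ 0.617 -0.27 ]
white [0.638 0.144] [0.639 0.15 ]
pale [0.634 0.272] 
dark [ 0.638 -0.004] [ 0.632 -0.002]
vial [ 0.655 -0.138] [ 0.66  -0.138]
brown [ 0.622 -0.288]
brown [ 0.619 -0.266]
white [0.645 0.145]
white [0.641 0.161]
pale [0.636 0.274]
dark [ 0.642 -0.008]
dark [0.635 0.008]
vial [ 0.664 -0.147]
```

Run:
```python
from h import *
s=ld('scene0'); e=ld('side0')
S=lambda x,y:(110+(x+.5)/3-.5,110+(y+.5)/3-.5)
Q=lambda x,y:(170+(x+.5)/2.6-.5,80+(y+.5)/2.6-.5)
for n,p in dict(redb=Q(465,440),wineglass=Q(430,550),beaker=(312,346),b1=(388,322),b2=(395,370),whitecyl=(320,384),rackfront=Q(385,392),rackfrontR=Q(445,380),beak2=Q(347,228)).items(): print(n,onz(e,*p,0).round(3)[:2])
for n,p in dict(redb=S(395,172),yelb=S(285,170),wglass=S(515,172),wglasstop=S(510,40),beaker=S(655,152),whitecyl=S(728,130),rackL=S(300,255),b3=S(530,112),beak2=S(110,308),funnelflask=S(150,262)).items(): print(n,onz(s,*p,0).round(3)[:2])
# tray edges by mask
def fit(d,m,z,name):
    ys,xs=np.nonzero(m); P=np.array([onz(d,x,y,z)[:2] for x,y in zip(xs,ys)]).astype(np.float32)
    print(name,len(P),cv2.minAreaRect(P))
for d,n in((s,'sc'),(e,'si')):
    h=cv2.cvtColor(d['pixels'],cv2.COLOR_RGB2HSV)
    m=((h[...,0]>110)&(h[...,0]<130)&(h[...,1]>150)&(h[...,2]>60)).astype(np.uint8)
    y=((h[...,0]>18)&(h[...,0]<32)&(h[...,1]>180)&(h[...,2]>80)).astype(np.uint8)
    for mm,c in((m,'b'),(y,'y')):
        k,l,st,ce=cv2.connectedComponentsWithStats(mm); print(n,c,[st[i].tolist() for i in range(1,k) if st[i,4]>150])
```

```text
redb [ 0.805 -0.16 ]
wineglass [ 0.741 -0.281]
beaker [ 0.666 -0.402]
b1 [ 0.83  -0.363]
b2 [ 0.808 -0.458]
whitecyl [ 0.666 -0.473]
rackfront [ 0.742 -0.089]
rackfrontR [ 0.808 -0.076]
beak2 [0.756 0.211]
redb [ 0.801 -0.133]
yelb [ 0.882 -0.044]
wglass [ 0.716 -0.232]
wglasstop [ 1.002 -0.476]
beaker [ 0.652 -0.383]
whitecyl [ 0.637 -0.487]
rackL [0.72  0.047]
b3 [ 0.82  -0.347]
beak2 [0.754 0.237]
funnelflask [0.803 0.167]
sc b [[168, 223, 77, 68, 596], [246, 239, 35, 21, 258]]
sc y []
si b [[187, 183, 40, 23, 212]]
si y [[172, 215, 61, 89, 742]]
```

{"api": "arm_command", "payload": {
  "commands": [
    [[0, 0, -0.02, 0, 0, 0.122], [0, 0, -0.01, 0, 0, 0.122], [0, 0, 0, 0, 0, 0.122], [0.033, -0.026, 0, 0, 0, 0], [0.033, -0.026, 0, 0, 0, 0], [0.033, -0.026, 0, 0, 0, 0], [0.033, -0.026, 0, 0, 0, 0], [0.033, -0.026, 0, 0, 0, 0], [0.033, -0.026, 0, 0, 0, 0], [0.033, -0.026, 0, 0, 0, 0], [0.033, -0.026, 0, 0, 0, 0], [0.033, -0.026, 0, 0, 0, 0], [0.033, -0.026, 0, 0, 0, 0], [0.033, -0.026, 0, 0, 0, 0], [0.029, -0.025, 0, 0, 0, 0], [0, 0, 0, 0, 0, 0], [0, 0, 0, 0, 0, 0]]
  ],
  "hand": 0
}}

```text
time: 1.85
position: [0.6159, -0.2717, 0.2681]
orientation: [-3.141, 0.001, 0.002]
wrist_force: [0.2, -0.4, -0.3]
gripper_width: 0.0881
```

Run:
```python
from h import *
snap('wrist','w1'); st=state(); print(st['position'],st['orientation'],st['joints'].round(2),st['time'])
d=ld('w1')
for P in [(.615,-.272,.178),(.66,-.14,.06)]: print(proj(d,P))
```

```text
[ 0.61478308 -0.27343956  0.26823922] [ 3.14076918e+00  1.66989908e-03 -6.43956653e-04] [ 0.37  0.73 -0.05  1.37  0.04  1.05 -1.25] 1.9
[256.38734081 202.88917339]
[140.98526502 132.2210828 ]
```

View pics/w1.png

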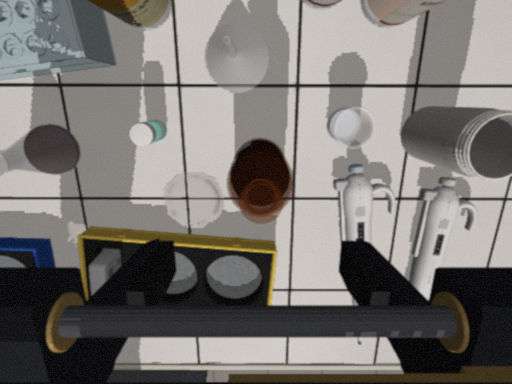

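Run:
```python
import cv2
a=cv2.imread('pics/w1.png')[100:300,60:320]; cv2.imwrite('pics/w1z.png',cv2.resize(a,None,fx=3,fy=3,interpolation=cv2.INTER_CUBIC)[:600,:780])
```

```text
(no output)
```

View pics/w1z.png

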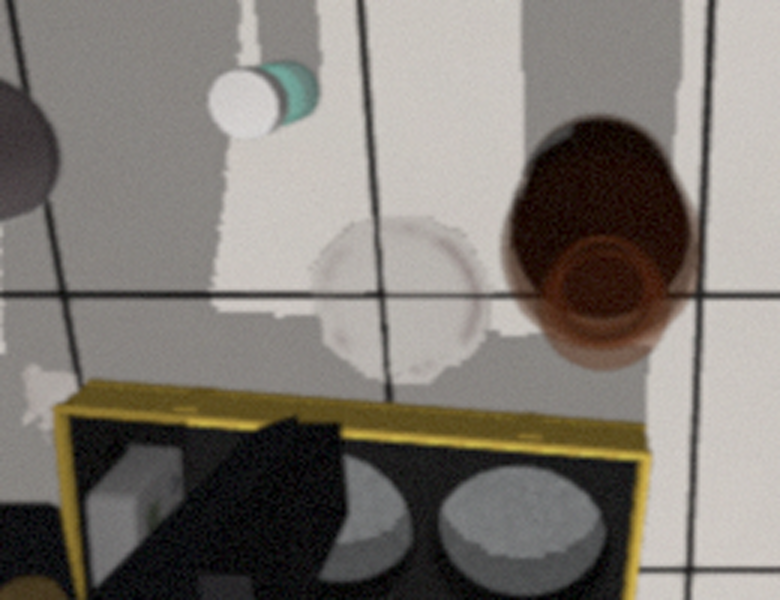

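Run:
```python
from h import *
d=ld('w1'); S=lambda x,y:(60+(x+.5)/3-.5,100+(y+.5)/3-.5)
print([onz(d,*S(*p),z).round(4) for p,z in (((58,406),.034),((650,454),.034),((522,530),.03),((438,530),.03),((607,530),.03),((603,305),.178),((245,103),.06))])
```

```text
[array([ 0.5196, -0.03  ,  0.034 ]), array([ 0.4958, -0.2996,  0.034 ]), array([ 0.4529, -0.2391,  0.03  ]), array([ 0.4529, -0.1987,  0.03  ]), array([ 0.453, -0.28 ,  0.03 ]), array([ 0.6163, -0.2755,  0.178 ]), array([ 0.658 , -0.1402,  0.06  ])]
```

{"api": "arm_command", "payload": {
  "commands": [
    [[0.001, 0.003, 0.03, 0, 0, 0], [0, 0, 0.03, 0, 0, 0], [0, 0, 0.03, 0, 0, 0], [0, 0, 0.03, 0, 0, 0], [0, 0, 0.012, 0, 0, 0], [0, 0, 0, 0, 0, 0]]
  ],
  "hand": 0
}}

```text
time: 2.5
position: [0.6145, -0.2768, 0.1352]
orientation: [-3.141, 0.004, -0.002]
wrist_force: [0.9, 1.0, 0.2]
gripper_width: 0.0881
```

{"api": "arm_command", "payload": {
  "commands": [
    [[0, 0, 0, 0, 0, 0], [0, 0, 0, 0, 0, 0], [0, 0, 0, 0, 0, 0], [0, 0, 0, 0, 0, 0], [0, 0, 0, 0, 0, 0], [0, 0, 0, 0, 0, 0], [0, 0, 0, 0, 0, 0], [0, 0, 0, 0, 0, 0]]
  ],
  "hand": 1,
  "grip_force": 40
}}

```text
time: 3.3
position: [0.6168, -0.2753, 0.1369]
orientation: [-3.141, -0.0, 0.0]
wrist_force: [-0.5, 0.6, 1.7]
gripper_width: 0.0403
```

{"api": "arm_command", "payload": {
  "commands": [
    [[0, 0, -0.02, 0, 0, 0], [0, 0, -0.03, 0, 0, 0], [0, 0, -0.035, 0, 0, 0], [0, 0, -0.035, 0, 0, 0], [-0.003, -0.015, 0, 0, 0, 0], [-0.007, -0.03, 0, 0, 0, 0], [-0.007, -0.03, 0, 0, 0, 0], [-0.007, -0.03, 0, 0, 0, 0], [-0.007, -0.03, 0, 0, 0, 0], [-0.007, -0.03, 0, 0, 0, 0], [-0.007, -0.03, 0, 0, 0, 0], [-0.007, -0.03, 0, 0, 0, 0], [-0.007, -0.03, 0, 0, 0, 0], [-0.007, -0.03, 0, 0, 0, 0], [-0.007, -0.03, 0, 0, 0, 0], [-0.007, -0.03, 0, 0, 0, 0], [-0.007, -0.03, 0, 0, 0, 0], [-0.007, -0.03, 0, 0, 0, 0], [-0.003, -0.015, 0, 0, 0, 0], [0, 0, 0, 0, 0, 0]]
  ]
}}

```text
time: 5.3
position: [0.5186, 0.147, 0.256]
orientation: [-3.141, 0.002, 0.005]
wrist_force: [0.2, -0.4, -6.0]
gripper_width: 0.0398
```

Run:
```python
from h import *
for n in ('wrist','scene','side'): snap(n,n[0:2]+'2')
st=state(); print(st['position'],st['orientation'],st['joints'].round(2),st['time'],st['wrist_force'])
```

```text
[0.5199584  0.14194032 0.2563442 ] [ 3.13925658e+00  4.56979972e-04 -2.54284006e-03] [-0.34  0.55 -0.02  1.81  0.02  0.78 -1.94] 5.45 [-0.1366538  -1.02941189 -5.94483338]
```

View pics/wr2.png

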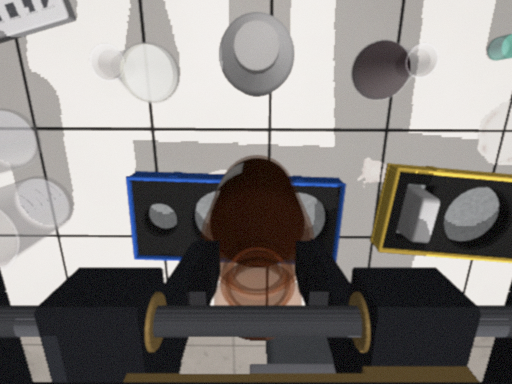

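Run:
```python
import cv2
i=cv2.imread('pics/wr2.png')
a=i[165:265,120:350]; cv2.imwrite('pics/w2z.png',cv2.resize(a,None,fx=3.4,fy=3.4,interpolation=cv2.INTER_CUBIC))
a=i[5:115,80:450]; cv2.imwrite('pics/w2y.png',cv2.resize(a,None,fx=2.1,fy=2.1,interpolation=cv2.INTER_CUBIC))
```

```text
(no output)
```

View pics/w2z.png

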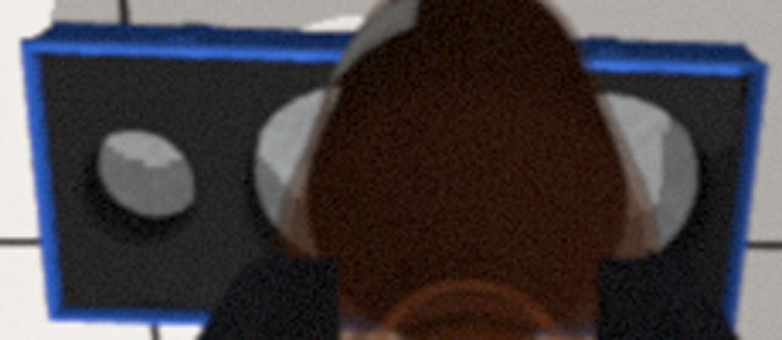

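View pics/w2y.png

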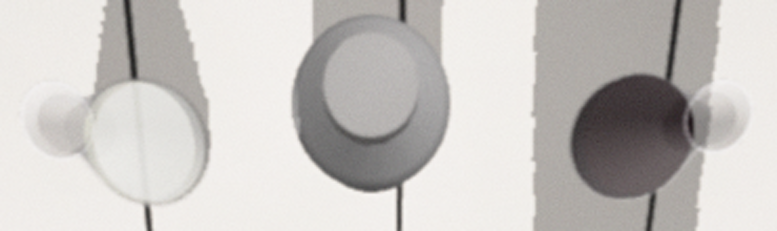

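Run:
```python
from h import *
d=ld('wr2'); S=lambda x,y:(120+(x+.5)/3.4-.5,165+(y+.5)/3.4-.5); T=lambda x,y:(80+(x+.5)/2.1-.5,5+(y+.5)/2.1-.5)
c=[onz(d,*S(*p),.034)[:2] for p in ((24,42),(766,66),(50,320))]; print(np.round(c,4))
v=c[0]-c[1]; L=np.linalg.norm(v); ax=v/L; nx=np.array([ax[1],-ax[0]]); cen=(c[0]+c[1])/2-.0575*nx
print('len',L,'wid',(c[0]-c[2])@nx,'yaw',np.arctan2(-ax[0],ax[1]),'cen',cen)
for y in(-.0795,.0155,.0995): print(y,(cen+y*ax).round(4))
print('vialpocket floor/rim',onz(d,*S(146,173),.008).round(4),onz(d,*S(146,173),.030).round(4))
print('pale',onz(d,*T(58,118),.118).round(4),'white',onz(d,*T(370,84),.154).round(4),'dark',onz(d,*T(719,116),.105).round(4))
```

```text
[[0.5061 0.308 ]
 [0.4983 0.0362]
 [0.3921 0.3121]]
len 0.2719392721884387 wid 0.11406025289789663 yaw -0.028847140890437457 cen [0.44473937 0.17374683]
-0.0795 [0.4424 0.0943]
0.0155 [0.4452 0.1892]
0.0995 [0.4476 0.2732]
vialpocket floor/rim [0.445  0.2767 0.008 ] [0.4536 0.2694 0.03  ]
pale [0.6291 0.2748 0.118 ] white [0.6365 0.1475 0.154 ] dark [ 0.6325 -0.0009  0.105 ]
```

{"api": "arm_command", "payload": {
  "commands": [
    [[-0.015, 0.01, 0, 0, 0, 0], [-0.025, 0.015, 0, 0, 0, 0], [-0.025, 0.015, 0, 0, 0, 0], [-0.012, 0.008, 0, 0, 0, 0], [0, 0, 0.02, 0, 0, 0], [0, 0, 0.025, 0, 0, 0], [0, 0, 0.02, 0, 0, 0], [0, 0, 0, 0, 0, 0], [0, 0, 0, 0, 0, 0], [0, 0, 0, 0, 0, 0]]
  ]
}}

```text
time: 6.45
position: [0.4438, 0.0958, 0.1927]
orientation: [-3.141, -0.002, -0.001]
wrist_force: [0.7, 0.3, -5.8]
gripper_width: 0.0401
```

Run:
```python
from h import *
a=snap('scene','sc3')['pixels'][170:290,150:310]; b=snap('side','si3')['pixels'][100:230,150:310]
cv2.imwrite('pics/c3.png',np.hstack([cv2.resize(a,(400,300)),cv2.resize(b,(369,300))])[:,:,::-1])
for i in range(3):
  st=state(); print(st['position'],st['orientation'],st['wrist_force'])
```

```text
[0.44355639 0.09621198 0.19268385] [-3.14114909e+00 -2.25694756e-03 -7.75972583e-04] [ 0.27588459  0.00988888 -5.32633786]
[0.44355639 0.09621198 0.19268385] [-3.14114909e+00 -2.25694756e-03 -7.75972583e-04] [ 0.27588459  0.00988888 -5.32633786]
[0.44355639 0.09621198 0.19268385] [-3.14114909e+00 -2.25694756e-03 -7.75972583e-04] [ 0.27588459  0.00988888 -5.32633786]
```

View pics/c3.png

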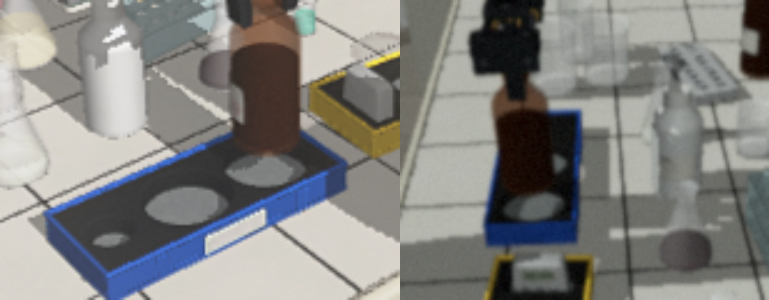

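{"api": "arm_command", "payload": {
  "commands": [
    [[0, 0.002, 0.012, 0, 0, 0], [0, 0, 0.012, 0, 0, 0], [0, 0, 0.012, 0, 0, 0], [0, 0, 0.005, 0, 0, 0], [0, 0, 0.003, 0, 0, 0], [0, 0, 0.002, 0, 0, 0], [0, 0, 0, 0, 0, 0], [0, 0, 0, 0, 0, 0]]
  ]
}}

```text
time: 7.35
position: [0.443, 0.0944, 0.1461]
orientation: [-3.141, -0.001, -0.0]
wrist_force: [-0.2, 0.2, -6.1]
gripper_width: 0.0403
```

{"api": "arm_command", "payload": {
  "commands": [
    [[0, 0, 0.001, 0, 0, 0], [0, 0, 0.001, 0, 0, 0], [0, 0, 0, 0, 0, 0]]
  ]
}}

```text
time: 7.65
position: [0.4431, 0.0945, 0.1448]
orientation: [-3.141, -0.002, -0.0]
wrist_force: [-2.0, 0.6, 6.4]
gripper_width: 0.0401
```

{"api": "arm_command", "payload": {
  "commands": [
    [[0, 0, 0, 0, 0, 0], [0, 0, 0, 0, 0, 0], [0, 0, 0, 0, 0, 0], [0, 0, 0, 0, 0, 0], [0, 0, 0, 0, 0, 0], [0, 0, 0, 0, 0, 0], [0, 0, -0.02, 0, 0, 0], [0, 0, -0.03, 0, 0, 0], [0, 0, -0.03, 0, 0, 0], [0, 0, -0.03, 0, 0, 0], [0, 0, 0, 0, 0, 0]]
  ],
  "hand": 0
}}

```text
time: 8.75
position: [0.4448, 0.0948, 0.2568]
orientation: [-3.14, -0.007, -0.001]
wrist_force: [0.3, -0.2, 0.8]
gripper_width: 0.0877
```

Run:
```python
from h import *
a=snap('scene','sc4')['pixels'][150:290,140:320]; b=snap('side','si4')['pixels'][90:230,150:310]
cv2.imwrite('pics/c4.png',np.hstack([cv2.resize(a,(400,311)),cv2.resize(b,(355,311))])[:,:,::-1])
```

```text
(no output)
```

View pics/c4.png

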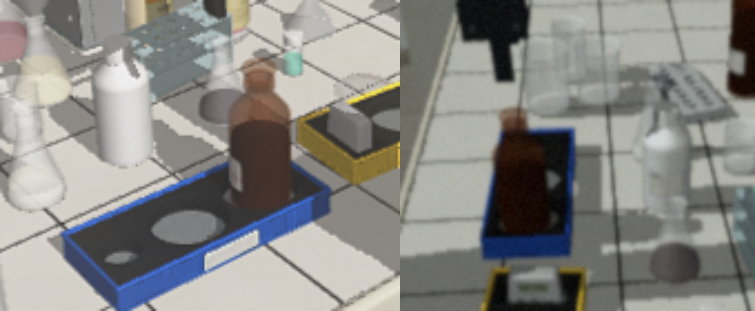

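{"api": "arm_command", "payload": {
  "commands": [
    [[0.012, -0.011, 0, 0, 0, 0], [0.025, -0.024, 0, 0, 0, 0], [0.025, -0.024, 0, 0, 0, 0], [0.025, -0.024, 0, 0, 0, 0], [0.025, -0.024, 0, 0, 0, 0], [0.025, -0.024, 0, 0, 0, 0], [0.025, -0.024, 0, 0, 0, 0], [0.025, -0.024, 0, 0, 0, 0], [0, 0, 0.03, 0, 0, 0], [0, 0, 0, 0, 0, 0], [0, 0, 0, 0, 0, 0], [0, 0, 0, 0, 0, 0]]
  ]
}}

```text
time: 10.05
position: [0.6297, 0.2725, 0.2241]
orientation: [3.141, -0.0, -0.001]
wrist_force: [-0.3, 0.1, -0.6]
gripper_width: 0.0881
```

Run:
```python
from h import *
d=snap('wrist','wr5'); print(state()['position'],state()['joints'].round(2),proj(d,(.632,.274,.118)),proj(d,(.632,.274,0)))
a=d['pixels'][120:320,130:390]; cv2.imwrite('pics/w5z.png',cv2.resize(a,None,fx=3,fy=3,interpolation=cv2.INTER_CUBIC)[:,:,::-1])
```

```text
[0.62999562 0.27270571 0.22469346] [-0.47  0.79 -0.01  1.38  0.01  0.97 -2.05] [254.16198232 193.65704957] [254.91369818 165.89150996]
```

View pics/w5z.png

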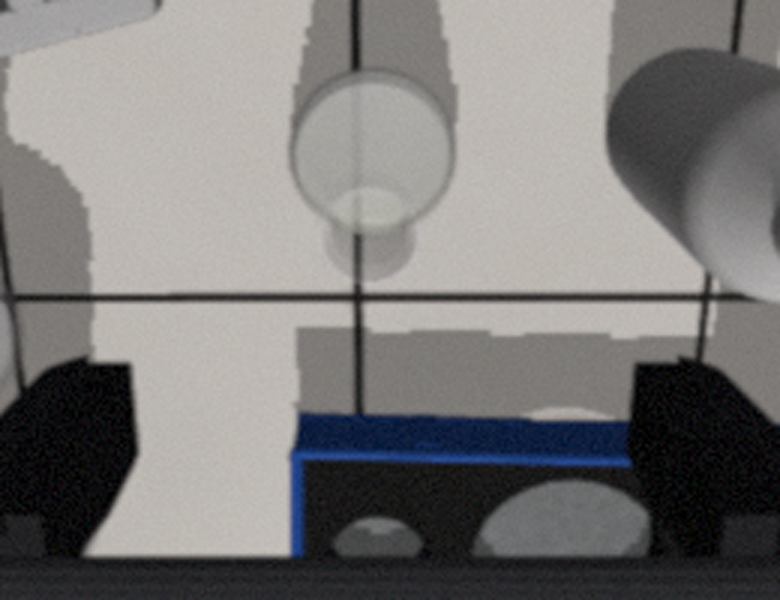

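{"api": "arm_command", "payload": {
  "commands": [
    [[-0.001, -0.002, 0.03, 0, 0, 0], [0, 0, 0.03, 0, 0, 0], [0, 0, 0.03, 0, 0, 0], [0, 0, 0.03, 0, 0, 0], [0, 0, 0.017, 0, 0, 0], [0, 0, 0, 0, 0, 0], [0, 0, 0, 0, 0, 0]]
  ]
}}

```text
time: 10.8
position: [0.6296, 0.2755, 0.088]
orientation: [-3.141, -0.002, -0.0]
wrist_force: [1.2, 1.3, 0.5]
gripper_width: 0.0884
```

{"api": "arm_command", "payload": {
  "commands": [
    [[0, 0, 0, 0, 0, 0], [0, 0, 0, 0, 0, 0], [0, 0, 0, 0, 0, 0], [0, 0, 0, 0, 0, 0], [0, 0, 0, 0, 0, 0], [0, 0, 0, 0, 0, 0], [0, 0, 0, 0, 0, 0], [0, 0, 0, 0, 0, 0], [0, 0, 0, 0, 0, 0]]
  ],
  "hand": 1,
  "grip_force": 20
}}

```text
time: 11.7
position: [0.6287, 0.2753, 0.0866]
orientation: [3.142, 0.0, -0.0]
wrist_force: [0.6, -0.6, -0.6]
gripper_width: 0.0301
```

Run:
```python
from h import *
d=snap('wrist','wr6'); print(state()['position'],state()['gripper_width'])
a=d['pixels'][120:384,130:390]; cv2.imwrite('pics/w6z.png',cv2.resize(a,None,fx=2.2,fy=2.2,interpolation=cv2.INTER_CUBIC)[:,:,::-1])
```

```text
[0.62868878 0.27529519 0.08663046] 0.030495854443257663
```

View pics/w6z.png

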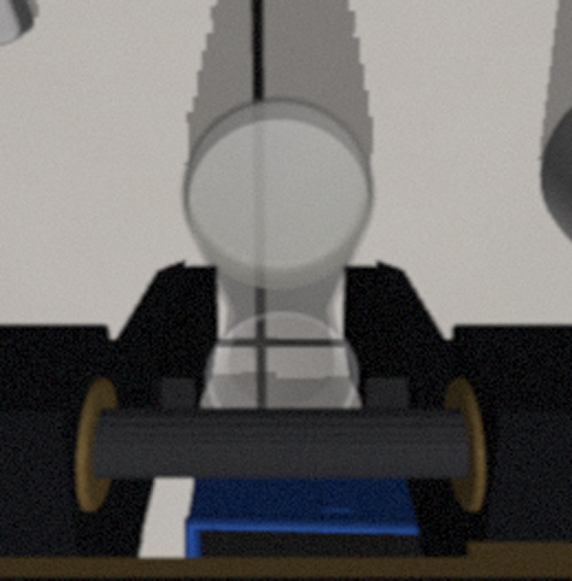

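{"api": "arm_command", "payload": {
  "commands": [
    [[0, 0, -0.015, 0, 0, 0], [0, 0, -0.03, 0, 0, 0], [0, 0, -0.035, 0, 0, 0], [0, 0, -0.033, 0, 0, 0], [-0.015, 0.007, 0, 0, 0, 0], [-0.024, 0.011, 0, 0, 0, 0], [-0.024, 0.011, 0, 0, 0, 0], [-0.024, 0.011, 0, 0, 0, 0], [-0.024, 0.011, 0, 0, 0, 0], [-0.024, 0.011, 0, 0, 0, 0], [-0.024, 0.011, 0, 0, 0, 0], [-0.015, 0.008, 0, 0, 0, 0], [-0.009, 0.005, 0, 0, 0, 0], [0, 0, 0, 0, 0, 0]]
  ]
}}

```text
time: 13.15
position: [0.4451, 0.1887, 0.2004]
orientation: [3.141, -0.0, -0.0]
wrist_force: [0.2, -0.1, -0.4]
gripper_width: 0.0304
```

{"api": "arm_command", "payload": {
  "commands": [
    [[0, 0, 0, 0, 0, -0.1], [0, 0, 0, 0, 0, -0.14], [0, 0, 0, 0, 0, -0.14], [0, 0, 0, 0, 0, -0.14], [0, 0, 0, 0, 0, -0.14], [0, 0, 0, 0, 0, -0.14], [0, 0, 0, 0, 0, -0.14], [0, 0, 0, 0, 0, -0.14], [0, 0, 0, 0, 0, -0.14], [0, 0, 0, 0, 0, -0.14], [0, 0, 0, 0, 0, -0.14], [0, 0, 0, 0, 0, -0.07], [0, 0, 0, 0, 0, 0], [0, 0, 0, 0, 0, 0]]
  ]
}}

```text
time: 14.55
position: [0.4467, 0.1896, 0.1998]
orientation: [3.141, -0.001, 1.567]
wrist_force: [-0.3, 0.4, -1.2]
gripper_width: 0.0304
```

Run:
```python
from h import *
a=snap('scene','sc7')['pixels'][150:290,140:320]; b=snap('side','si7')['pixels'][90:230,150:310]
cv2.imwrite('pics/c7.png',np.hstack([cv2.resize(a,(400,311)),cv2.resize(b,(355,311))])[:,:,::-1])
w=snap('wrist','wr7'); st=state(); print(st['position'],st['orientation'],st['joints'].round(2),st['time'],st['wrist_force'])
```

```text
[0.44607718 0.18947924 0.19978702] [3.14106403e+00 2.17055551e-06 1.56872878e+00] [-0.19  0.6  -0.49  2.01  0.46  0.63 -0.98] 14.7 [-0.67733856  0.95973229 -1.77745063]
```

View pics/c7.png

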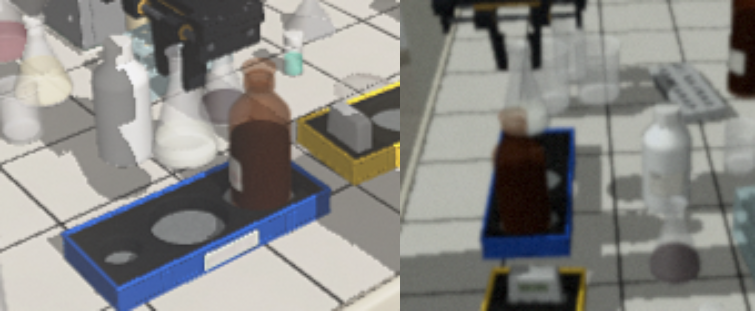

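View pics/wr7.png

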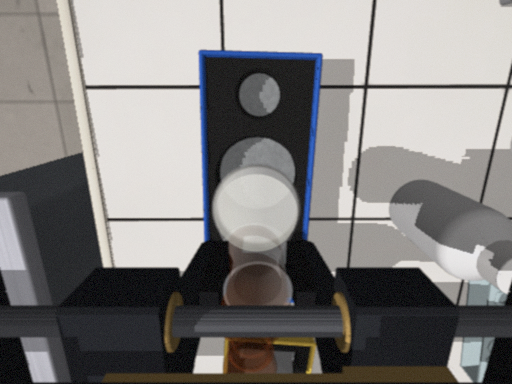

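{"api": "arm_command", "payload": {
  "commands": [
    [[0, -0.001, 0.02, 0, 0, 0], [0, 0, 0.025, 0, 0, 0], [0, 0, 0.02, 0, 0, 0], [0, 0, 0.015, 0, 0, 0], [0, 0, 0.01, 0, 0, 0], [0, 0, 0.008, 0, 0, 0], [0, 0, 0.004, 0, 0, 0], [0, 0, 0.001, 0, 0, 0], [0, 0, 0, 0, 0, 0], [0, 0, 0, 0, 0, 0]]
  ]
}}

```text
time: 15.7
position: [0.4451, 0.1894, 0.0972]
orientation: [3.141, -0.0, 1.57]
wrist_force: [0.7, -0.3, -1.4]
gripper_width: 0.0309
```

Run:
```python
from h import *
w=ld('wr7'); print('vial pocket',onz(w,259,95,.03),onz(w,260,95,.008)); print('corners',onz(w,200,53,.034),onz(w,321,55,.034))
```

```text
vial pocket [0.44803131 0.27311486 0.03      ] [0.44919723 0.2734958  0.008     ]
corners [0.39297614 0.31033074 0.034     ] [0.50600307 0.30829764 0.034     ]
```

Vial pocket confirmed at (0.448, 0.273). Lower the last millimetres.

{"api": "arm_command", "payload": {
  "commands": [
    [[0, 0, 0.001, 0, 0, 0], [0, 0, 0.001, 0, 0, 0], [0, 0, 0.001, 0, 0, 0], [0, 0, 0, 0, 0, 0]]
  ]
}}

```text
time: 16.1
position: [0.4447, 0.1894, 0.0944]
orientation: [3.141, -0.0, 1.57]
wrist_force: [-1.9, 0.2, 8.2]
gripper_width: 0.0306
```

{"api": "arm_command", "payload": {
  "commands": [
    [[0, 0, 0, 0, 0, 0], [0, 0, 0, 0, 0, 0], [0, 0, 0, 0, 0, 0], [0, 0, 0, 0, 0, 0], [0, 0, 0, 0, 0, 0], [0, 0, 0, 0, 0, 0], [0, 0, -0.02, 0, 0, 0], [0, 0, -0.03, 0, 0, 0], [0, 0, -0.035, 0, 0, 0], [0, 0, -0.035, 0, 0, 0], [0, 0, -0.025, 0, 0, 0], [0, 0, 0, 0, 0, 0]]
  ],
  "hand": 0
}}

```text
time: 17.3
position: [0.4463, 0.1904, 0.2416]
orientation: [3.136, -0.003, 1.569]
wrist_force: [-0.9, 0.4, 0.1]
gripper_width: 0.088
```

Run:
```python
from h import *
a=snap('scene','sc8')['pixels'][150:290,140:320]; b=snap('side','si8')['pixels'][90:230,150:310]
cv2.imwrite('pics/c8.png',np.hstack([cv2.resize(a,(400,311)),cv2.resize(b,(355,311))])[:,:,::-1])
st=state(); print(st['position'],st['orientation'],st['joints'].round(2),st['time'],st['wrist_force'])
```

```text
[0.44475975 0.1889755  0.2387118 ] [3.14095010e+00 2.12913642e-04 1.56940686e+00] [-0.15  0.55 -0.54  1.97  0.41  0.73 -0.94] 17.4 [-0.09142782  0.54757794 -1.51470713]
```

View pics/c8.png

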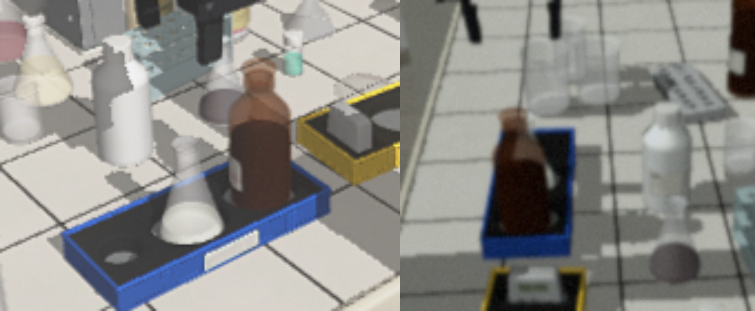

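{"api": "arm_command", "payload": {
  "commands": [
    [[0, 0, 0, 0, 0, -0.1], [0, 0, 0, 0, 0, -0.14], [0, 0, 0, 0, 0, -0.14], [0, 0, 0, 0, 0, -0.14], [0, 0, 0, 0, 0, -0.14], [0, 0, 0, 0, 0, -0.14], [0, 0, 0, 0, 0, -0.14], [0, 0, 0, 0, 0, -0.14], [0, 0, 0, 0, 0, -0.14], [0, 0, 0, 0, 0, -0.14], [0, 0, 0, 0, 0, -0.14], [0, 0, 0, 0, 0, -0.07], [0, 0, 0, 0, 0, 0]]
  ]
}}

```text
time: 18.7
position: [0.4439, 0.1887, 0.237]
orientation: [-3.141, -0.003, 3.14]
wrist_force: [-0.2, -0.0, -0.7]
gripper_width: 0.0882
```

{"api": "arm_command", "payload": {
  "commands": [
    [[-0.01, -0.015, 0, 0, 0, 0], [-0.02, -0.03, 0, 0, 0, 0], [-0.02, -0.03, 0, 0, 0, 0], [-0.02, -0.03, 0, 0, 0, 0], [-0.02, -0.03, 0, 0, 0, 0], [-0.02, -0.03, 0, 0, 0, 0], [-0.02, -0.03, 0, 0, 0, 0], [-0.02, -0.03, 0, 0, 0, 0], [-0.02, -0.03, 0, 0, 0, 0], [-0.02, -0.03, 0, 0, 0, 0], [-0.02, -0.03, 0, 0, 0, 0], [-0.004, -0.014, 0.03, 0, 0, 0], [0, 0, 0.02, 0, 0, 0], [0, 0, 0.02, 0, 0, 0], [0, 0, 0, 0, 0, 0], [0, 0, 0, 0, 0, 0]]
  ]
}}

```text
time: 20.3
position: [0.6578, -0.1397, 0.1681]
orientation: [3.141, -0.001, 3.14]
wrist_force: [0.1, -0.6, 0.4]
gripper_width: 0.0878
```

Run:
```python
from h import *
w=snap('wrist','wr9'); st=state(); print(st['position'],st['orientation'],st['joints'].round(2),st['time'],st['wrist_force'],proj(w,(.658,-.1402,.06)))
```

```text
[ 0.65845988 -0.13951661  0.1691359 ] [3.14131987e+00 4.99758681e-04 3.13970595e+00] [ 0.57  0.98 -0.93  1.45  0.83  1.13  1.06] 20.35 [ 0.00778289 -0.63349966  0.14526609] [257.65061177 196.57792476]
```

View pics/wr9.png

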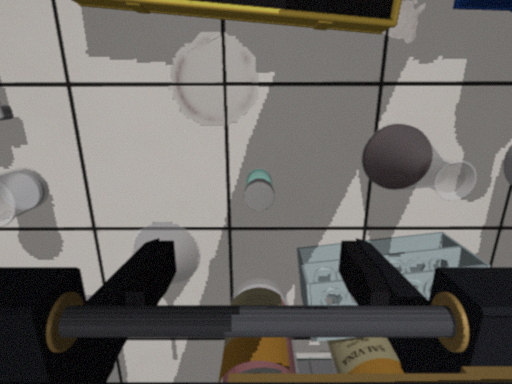

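Run:
```python
from h import *
w=ld('wr9')
for z in(0,.05,.08): print(z,onz(w,300,248,z).round(3),onz(w,440,235,z).round(3))
print('dark',onz(w,455,181,.105),'wg stem/foot',onz(w,165,250,0))
```

```text
0 [ 0.738 -0.092  0.   ] [0.722 0.065 0.   ]
0.05 [ 0.713 -0.1    0.05 ] [0.7   0.032 0.05 ]
0.08 [ 0.698 -0.104  0.08 ] [0.686 0.013 0.08 ]
dark [ 6.32799450e-01 -3.91398943e-04  1.05000000e-01] wg stem/foot [ 0.74035589 -0.24629201  0.        ]
```

{"api": "arm_command", "payload": {
  "commands": [
    [[0.002, 0, 0.03, 0, 0, 0], [0, 0, 0.03, 0, 0, 0], [0, 0, 0.03, 0, 0, 0], [0, 0, 0.025, 0, 0, 0], [0, 0, 0.015, 0, 0, 0], [0, 0, 0.008, 0, 0, 0], [0, 0, 0, 0, 0, 0], [0, 0, 0, 0, 0, 0]]
  ]
}}

```text
time: 21.15
position: [0.6572, -0.1399, 0.0321]
orientation: [3.141, 0.002, 3.14]
wrist_force: [-0.3, -0.2, -0.4]
gripper_width: 0.088
```

{"api": "arm_command", "payload": {
  "commands": [
    [[0, 0, 0, 0, 0, 0], [0, 0, 0, 0, 0, 0], [0, 0, 0, 0, 0, 0], [0, 0, 0, 0, 0, 0], [0, 0, 0, 0, 0, 0], [0, 0, 0, 0, 0, 0], [0, 0, 0, 0, 0, 0], [0, 0, 0, 0, 0, 0], [0, 0, 0, 0, 0, 0]]
  ],
  "hand": 1,
  "grip_force": 12
}}

```text
time: 22.05
position: [0.6561, -0.14, 0.0307]
orientation: [3.142, -0.0, 3.14]
wrist_force: [0.0, 0.4, -0.1]
gripper_width: 0.0266
```

{"api": "arm_command", "payload": {
  "commands": [
    [[0, 0, -0.015, 0, 0, 0], [0, 0, -0.035, 0, 0, 0], [0, 0, -0.04, 0, 0, 0], [0, 0, -0.04, 0, 0, 0], [0, 0, -0.04, 0, 0, 0], [0.01, 0.018, -0.03, 0, 0, 0], [0.015, 0.03, -0.01, 0, 0, 0], [0.015, 0.03, 0, 0, 0, 0], [0.015, 0.03, 0, 0, 0, 0], [0.015, 0.03, 0, 0, 0, 0], [0.015, 0.03, 0, 0, 0, 0], [0.015, 0.03, 0, 0, 0, 0], [0.015, 0.03, 0, 0, 0, 0], [0.015, 0.03, 0, 0, 0, 0], [0.015, 0.03, 0, 0, 0, 0], [0.015, 0.03, 0, 0, 0, 0], [0.015, 0.03, 0, 0, 0, 0], [0.015, 0.03, 0, 0, 0, 0], [0.015, 0.03, 0, 0, 0, 0], [0.018, 0.035, 0, 0, 0, 0]]
  ]
}}

```text
time: 24.05
position: [0.4336, 0.3039, 0.2416]
orientation: [-3.141, 0.001, 3.139]
wrist_force: [0.3, 0.3, -0.1]
gripper_width: 0.0266
```

{"api": "arm_command", "payload": {
  "commands": [
    [[0, 0, 0, 0, 0, 0.1], [0, 0, 0, 0, 0, 0.14], [0, 0, 0, 0, 0, 0.14], [0, 0, 0, 0, 0, 0.14], [0, 0, 0, 0, 0, 0.14], [0, 0, 0, 0, 0, 0.14], [0, 0, 0, 0, 0, 0.14], [0, 0, 0, 0, 0, 0.14], [0, 0, 0, 0, 0, 0.14], [0, 0, 0, 0, 0, 0.14], [0, 0, 0, 0, 0, 0.14], [0, 0, 0, 0, 0, 0.07], [0, 0, 0, 0, 0, 0], [0, 0, 0, 0, 0, 0]]
  ]
}}

```text
time: 25.45
position: [0.4337, 0.3036, 0.2414]
orientation: [3.141, -0.001, 1.572]
wrist_force: [-0.6, -0.1, -0.2]
gripper_width: 0.0269
```

Run:
```python
from h import *
a=snap('scene','sca')['pixels'][150:290,140:320]; b=snap('wrist','wra')['pixels'][90:384]
cv2.imwrite('pics/ca.png',np.hstack([cv2.resize(a,(320,249)),cv2.resize(b,(434,249))])[:,:,::-1])
st=state(); print(st['position'],st['orientation'],st['joints'].round(2),st['time'],st['wrist_force'],st['gripper_width'])
```

```text
[0.43378281 0.30346792 0.24102806] [ 3.14144244e+00 -3.68687789e-04  1.57142310e+00] [-0.37  0.6  -0.53  1.84  0.4   0.81 -1.11] 25.55 [-0.40652345  0.29784052 -0.27192201] 0.026371856590152506
```

View pics/ca.png

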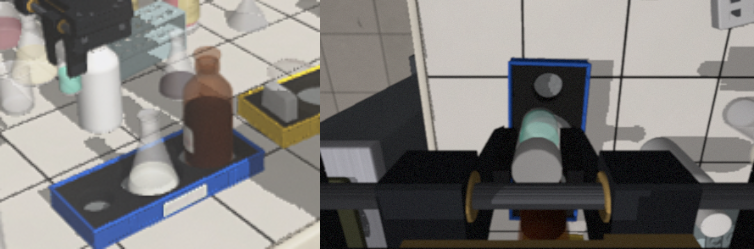

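{"api": "arm_command", "payload": {
  "commands": [
    [[-0.015, 0.007, 0.02, 0, 0, 0], [-0.015, 0.007, 0.03, 0, 0, 0], [0, 0, 0.03, 0, 0, 0], [0, 0, 0.03, 0, 0, 0], [0, 0, 0.03, 0, 0, 0], [0, 0, 0, 0, 0, 0], [0, 0, 0, 0, 0, 0]]
  ]
}}

```text
time: 26.25
position: [0.4478, 0.2735, 0.101]
orientation: [-3.141, 0.0, 1.571]
wrist_force: [0.1, -0.5, 1.2]
gripper_width: 0.0266
```

Run:
```python
from h import *
a=snap('scene','scb')['pixels'][150:290,140:320]; b=snap('wrist','wrb')['pixels'][90:384]
cv2.imwrite('pics/cb.png',np.hstack([cv2.resize(a,(320,249)),cv2.resize(b,(434,249))])[:,:,::-1])
st=state(); print(st['position'],st['orientation'],st['time'])
s=ld('scene0'); print([onz(s,*p,0).round(3) for p in((68,318),(125,308))])
```

```text
[0.4486445  0.27411052 0.10212333] [ 3.13973155e+00 -1.72533351e-03  1.57002127e+00] 26.35
[array([0.493, 0.555, 0.   ]), array([0.444, 0.451, 0.   ])]
```

View pics/cb.png

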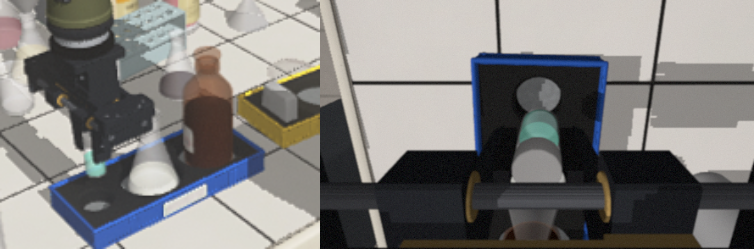

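{"api": "arm_command", "payload": {
  "commands": [
    [[0, 0, 0.02, 0, 0, 0], [0, 0, 0.02, 0, 0, 0], [0, 0, 0.012, 0, 0, 0], [0, 0, 0.006, 0, 0, 0], [0, 0, 0.003, 0, 0, 0], [0, 0, 0, 0, 0, 0], [0, 0, 0, 0, 0, 0]]
  ]
}}

```text
time: 27.05
position: [0.4483, 0.2736, 0.0403]
orientation: [3.141, -0.001, 1.57]
wrist_force: [1.2, -0.4, -0.8]
gripper_width: 0.0267
```

{"api": "arm_command", "payload": {
  "commands": [
    [[0, 0, 0.001, 0, 0, 0], [0, 0, 0.001, 0, 0, 0], [0, 0, 0, 0, 0, 0]]
  ]
}}

```text
time: 27.35
position: [0.4485, 0.2736, 0.0382]
orientation: [3.14, -0.001, 1.57]
wrist_force: [0.2, -0.2, 3.7]
gripper_width: 0.0267
```

{"api": "arm_command", "payload": {
  "commands": [
    [[0, 0, 0, 0, 0, 0], [0, 0, 0, 0, 0, 0], [0, 0, 0, 0, 0, 0], [0, 0, 0, 0, 0, 0], [0, 0, 0, 0, 0, 0], [0, 0, -0.015, 0, 0, 0], [0, 0, -0.025, 0, 0, 0], [0, 0, -0.03, 0, 0, 0], [0, 0, -0.04, 0, 0, 0], [0, 0, -0.04, 0, 0, 0], [0, 0, -0.04, 0, 0, 0], [0, 0, -0.02, 0, 0, 0], [0, 0, 0, 0, 0, 0]]
  ],
  "hand": 0.5
}}

```text
time: 28.65
position: [0.4492, 0.2745, 0.2506]
orientation: [3.137, -0.004, 1.569]
wrist_force: [-0.5, 0.1, -0.7]
gripper_width: 0.0438
```

Run:
```python
from h import *
a=snap('scene','scc')['pixels'][150:290,140:320]; b=snap('wrist','wrc')['pixels'][90:384]
cv2.imwrite('pics/cc.png',np.hstack([cv2.resize(a,(320,249)),cv2.resize(b,(434,249))])[:,:,::-1])
st=state(); print(st['position'],st['orientation'],st['time'],st['gripper_width'])
```

```text
[0.44777108 0.27285789 0.24745412] [3.14151551e+00 5.74233535e-04 1.56954800e+00] 28.75 0.04442527716526739
```

View pics/cc.png

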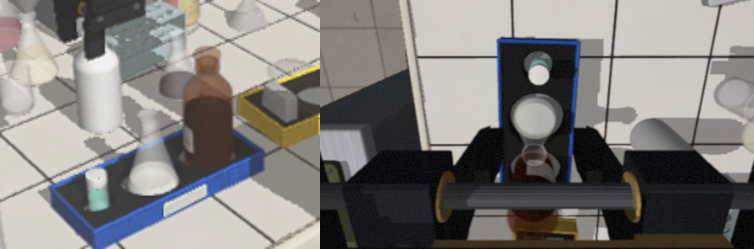

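{"api": "arm_command", "payload": {
  "commands": [
    [[-0.008, 0.012, 0, 0, 0, 0], [-0.016, 0.024, 0, 0, 0, 0], [-0.016, 0.024, 0, 0, 0, 0], [-0.016, 0.024, 0, 0, 0, 0], [-0.016, 0.024, 0, 0, 0, 0], [-0.016, 0.024, 0, 0, 0, 0], [-0.016, 0.024, 0, 0, 0, 0], [-0.016, 0.024, 0, 0, 0, 0], [-0.005, 0.009, 0, 0, 0, 0], [0, 0, 0, 0, 0, 0], [0, 0, 0, 0, 0, 0], [0, 0, 0, 0, 0, 0]]
  ],
  "hand": 0
}}

```text
time: 29.95
position: [0.6354, 0.1497, 0.2476]
orientation: [-3.14, -0.001, 1.573]
wrist_force: [0.0, -1.0, 0.6]
gripper_width: 0.0884
```

Run:
```python
from h import *
w=snap('wrist','wrd'); st=state(); print(st['position'],st['orientation'],st['joints'].round(2),st['time'],st['gripper_width'],proj(w,(.637,.1475,.154)))
```

```text
[0.6355607  0.14959081 0.24781714] [-3.14081486e+00 -3.92933548e-04  1.57249092e+00] [-0.02  0.76 -0.55  1.45  0.42  1.05 -0.66] 30.0 0.08839865909765937 [259.62637973 202.49321855]
```

View pics/wrd.png

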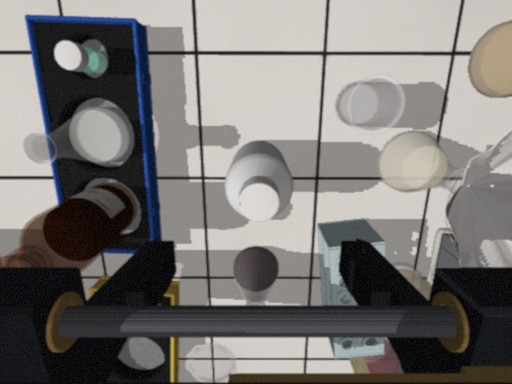

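{"api": "arm_command", "payload": {
  "commands": [
    [[0, 0.002, 0.025, 0, 0, 0], [0, 0, 0.03, 0, 0, 0], [0, 0, 0.03, 0, 0, 0], [0, 0, 0.025, 0, 0, 0], [0, 0, 0.015, 0, 0, 0], [0, 0, 0.005, 0, 0, 0], [0, 0, 0, 0, 0, 0], [0, 0, 0, 0, 0, 0]]
  ]
}}

```text
time: 30.8
position: [0.6395, 0.1487, 0.1191]
orientation: [3.139, -0.001, 1.57]
wrist_force: [-0.5, 0.6, -0.2]
gripper_width: 0.0884
```

{"api": "arm_command", "payload": {
  "commands": [
    [[0, 0, 0, 0, 0, 0], [0, 0, 0, 0, 0, 0], [0, 0, 0, 0, 0, 0], [0, 0, 0, 0, 0, 0], [0, 0, 0, 0, 0, 0], [0, 0, 0, 0, 0, 0], [0, 0, 0, 0, 0, 0], [0, 0, 0, 0, 0, 0], [0, 0, 0, 0, 0, 0]]
  ],
  "hand": 1,
  "grip_force": 25
}}

```text
time: 31.7
position: [0.6384, 0.1481, 0.1177]
orientation: [-3.141, 0.0, 1.57]
wrist_force: [-0.7, -0.2, 1.6]
gripper_width: 0.0343
```

```bash
python3 - <<'E'
from h import *
w=ld('w1')
# yellow tray edge check with wr9 (yaw pi) and side/scene
v=ld('wr9'); print([onz(v,*p,.034).round(4) for p in((399,0),(387,28))])
E
python3 - <<'E'
import cv2
a=cv2.imread('pics/si4.png')[195:315,160:250]; cv2.imwrite('pics/syz.png',cv2.resize(a,None,fx=5,fy=5,interpolation=cv2.INTER_CUBIC))
a=cv2.imread('pics/sc4.png')[170:235,265:385]; cv2.imwrite('pics/cyz.png',cv2.resize(a,None,fx=6,fy=6,interpolation=cv2.INTER_CUBIC))
E
```

```text
[array([ 0.5015, -0.0267,  0.034 ]), array([ 0.5215, -0.0338,  0.034 ])]
```

View pics/syz.png

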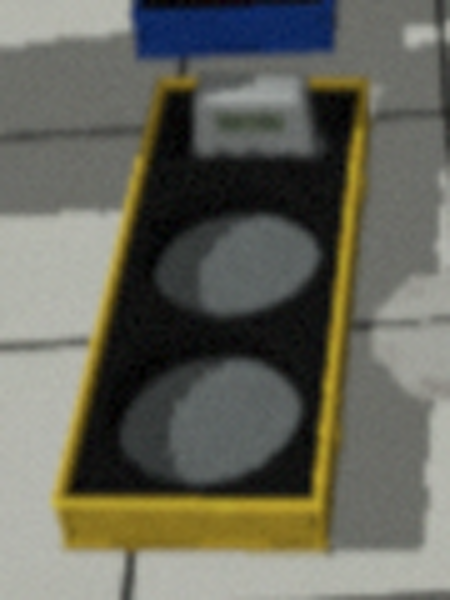

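View pics/cyz.png

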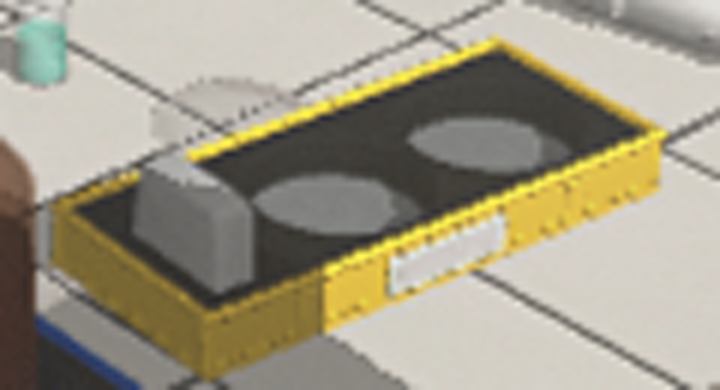

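Run:
```python
from h import *
e=ld('si4'); s=ld('sc4')
A=lambda x,y:(160+(x+.5)/5-.5,195+(y+.5)/5-.5); B=lambda x,y:(265+(x+.5)/6-.5,170+(y+.5)/6-.5)
def tray(d,pts,F):
    c=np.array([onz(d,*F(*p),.034)[:2] for p in pts]); # +y-x, +y+x, -y+x, -y-x
    ce=c.mean(0); v=(c[0]+c[1]-c[2]-c[3])/2; ax=v/np.linalg.norm(v)
    print(c.round(3).tolist(),'len',np.linalg.norm(v),'cen',ce,'yaw',np.arctan2(-ax[0],ax[1]))
    for y in(-.0795,.0155): print((ce+y*ax).round(4))
tray(e,[(160,80),(368,80),(327,499),(58,499)],A)
tray(s,[(207,312),(58,203),(498,40),(664,135)],B)
print('side pockets rim',onz(e,*A(211,421),.02),onz(e,*A(238,265),.02))
```

```text
[[0.407, -0.018], [0.52, -0.028], [0.499, -0.296], [0.385, -0.287]] len 0.26885505888545785 cen [ 0.45286442 -0.1571801 ] yaw -0.08079036441299478
[ 0.4464 -0.2364]
[ 0.4541 -0.1417]
[[0.41, -0.021], [0.518, -0.03], [0.494, -0.299], [0.381, -0.288]] len 0.269374926988304 cen [ 0.45104742 -0.15981544] yaw -0.09876259896398613
[ 0.4432 -0.2389]
[ 0.4526 -0.1444]
side pockets rim [ 0.44552568 -0.23975647  0.02      ] [ 0.45357961 -0.1453801   0.02      ]
```

{"api": "arm_command", "payload": {
  "commands": [
    [[0, 0, -0.015, 0, 0, 0], [0, 0, -0.035, 0, 0, 0], [0, 0, -0.04, 0, 0, 0], [0, 0, -0.03, 0, 0, 0], [-0.015, -0.007, 0, 0, 0, 0], [-0.03, -0.015, 0, 0, 0, 0], [-0.03, -0.015, 0, 0, 0, 0], [-0.03, -0.015, 0, 0, 0, 0], [-0.03, -0.015, 0, 0, 0, 0], [-0.03, -0.015, 0, 0, 0, 0], [-0.03, -0.015, 0, 0, 0, 0], [-0.03, -0.015, 0, 0, 0, 0], [-0.03, -0.015, 0, 0, 0, 0], [-0.03, -0.015, 0, 0, 0, 0], [-0.03, -0.015, 0, 0, 0, 0], [-0.03, -0.015, 0, 0, 0, 0], [-0.03, -0.015, 0, 0, 0, 0], [-0.012, -0.007, 0, 0, 0, 0], [0, 0, 0, 0, 0, 0]]
  ]
}}

```text
time: 33.6
position: [0.4433, -0.2407, 0.2381]
orientation: [-3.141, 0.001, 1.565]
wrist_force: [0.1, 0.4, -2.7]
gripper_width: 0.0345
```

Run:
```python
from h import *
w=snap('wrist','wre'); st=state(); print(st['position'],st['orientation'],st['joints'].round(2),st['time'],st['gripper_width'])
```

```text
[ 0.4447162  -0.23853498  0.23822066] [ 3.14036104e+00 -2.03203441e-04  1.56864317e+00] [ 0.78  0.59 -0.61  1.91  0.46  0.79 -0.08] 33.65 0.03415068679824712
```

View pics/wre.png

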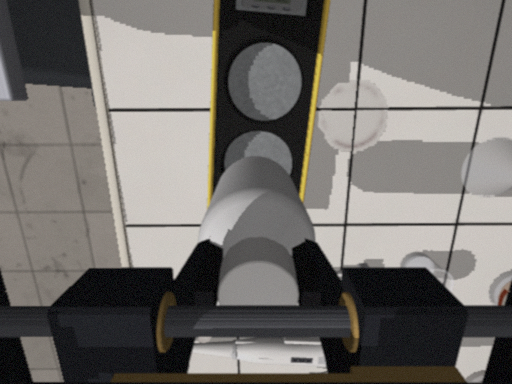

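Run:
```python
from h import *
w=ld('wre'); print(onz(w,265,79,.03),onz(w,265,79,.02)); print([proj(w,P) for P in((.444,-.2385,.03),(.4525,-.144,.03))])
print([ (onz(w,x,100,.034)[:2].round(4)) for x in (213,319)])
```

```text
[ 0.45191179 -0.14030164  0.03      ] [ 0.45213966 -0.13967831  0.02      ]
[array([258.11434997, 167.97989165]), array([265.5322367 ,  82.63865613])]
[array([ 0.395 , -0.1617]), array([ 0.5109, -0.1623])]
```

{"api": "arm_command", "payload": {
  "commands": [
    [[0, 0, 0.02, 0, 0, 0], [0, 0, 0.025, 0, 0, 0], [0, 0, 0.02, 0, 0, 0], [0, 0, 0, 0, 0, 0], [0, 0, 0, 0, 0, 0]]
  ]
}}

```text
time: 34.15
position: [0.4457, -0.2369, 0.1733]
orientation: [3.14, -0.001, 1.573]
wrist_force: [-0.1, -0.0, -2.5]
gripper_width: 0.0343
```

Run:
```python
from h import *
a=snap('scene','scf')['pixels'][130:240,250:400]; b=snap('side','sif')['pixels'][190:320,140:290]
cv2.imwrite('pics/cf.png',np.hstack([cv2.resize(a,(409,300)),cv2.resize(b,(346,300))])[:,:,::-1])
st=state(); print(st['position'],st['orientation'],st['time'])
```

```text
[ 0.44587264 -0.23790408  0.17390311] [3.13903423e+00 2.95530969e-04 1.57129493e+00] 34.25
```

View pics/cf.png

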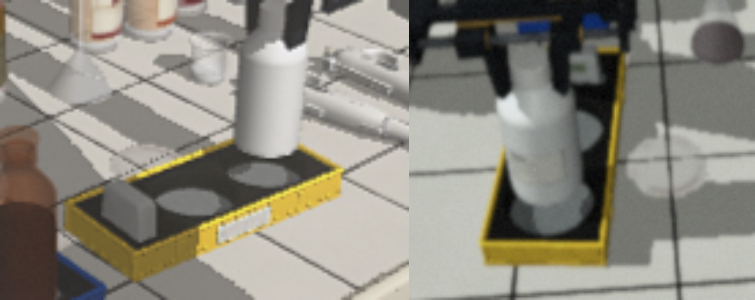

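{"api": "arm_command", "payload": {
  "commands": [
    [[0, -0.001, 0.012, 0, 0, 0], [0, 0, 0.014, 0, 0, 0], [0, 0, 0.01, 0, 0, 0], [0, 0, 0.006, 0, 0, 0], [0, 0, 0.003, 0, 0, 0], [0, 0, 0.001, 0, 0, 0], [0, 0, 0, 0, 0, 0], [0, 0, 0, 0, 0, 0]]
  ]
}}

```text
time: 35.05
position: [0.4437, -0.2388, 0.1271]
orientation: [3.141, 0.0, 1.57]
wrist_force: [-0.4, 0.6, -2.5]
gripper_width: 0.0345
```

{"api": "arm_command", "payload": {
  "commands": [
    [[0, 0, 0.001, 0, 0, 0], [0, 0, 0.001, 0, 0, 0], [0, 0, 0, 0, 0, 0]]
  ]
}}

```text
time: 35.35
position: [0.4436, -0.2389, 0.1254]
orientation: [3.141, 0.001, 1.57]
wrist_force: [-0.9, 1.1, 4.8]
gripper_width: 0.0341
```

Contact; release and rise.

{"api": "arm_command", "payload": {
  "commands": [
    [[0, 0, 0, 0, 0, 0], [0, 0, 0, 0, 0, 0], [0, 0, 0, 0, 0, 0], [0, 0, 0, 0, 0, 0], [0, 0, 0, 0, 0, 0], [0, 0, 0, 0, 0, 0], [0, 0, -0.015, 0, 0, 0], [0, 0, -0.025, 0, 0, 0], [0, 0, -0.03, 0, 0, 0], [0, 0, -0.03, 0, 0, 0], [0, 0, -0.015, 0, 0, 0], [0, 0, 0, 0, 0, 0], [0, 0, 0, 0, 0, 0]]
  ],
  "hand": 0
}}

```text
time: 36.65
position: [0.443, -0.2388, 0.2393]
orientation: [-3.141, 0.0, 1.57]
wrist_force: [-0.5, -0.4, 0.3]
gripper_width: 0.0882
```

Run:
```python
from h import *
a=snap('scene','scg')['pixels'][130:240,250:400]; b=snap('side','sig')['pixels'][190:320,140:290]
cv2.imwrite('pics/cg.png',np.hstack([cv2.resize(a,(409,300)),cv2.resize(b,(346,300))])[:,:,::-1])
st=state(); print(st['position'],st['orientation'],st['time'])
```

```text
[ 0.44257041 -0.2385673   0.23859945] [-3.13947237e+00 -6.46030339e-04  1.56988613e+00] 36.75
```

View pics/cg.png

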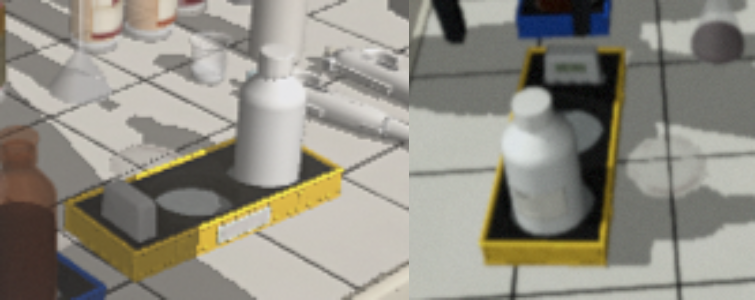

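{"api": "arm_command", "payload": {
  "commands": [
    [[0.014, 0.011, 0, 0, 0, 0], [0.028, 0.022, 0, 0, 0, 0], [0.028, 0.022, 0, 0, 0, 0], [0.028, 0.022, 0, 0, 0, 0], [0.028, 0.022, 0, 0, 0, 0], [0.028, 0.022, 0, 0, 0, 0], [0.028, 0.022, 0, 0, 0, 0], [0.028, 0.022, 0, 0, 0, 0], [0.028, 0.025, 0.015, 0, 0, 0], [0, 0, 0.015, 0, 0, 0], [0, 0, 0, 0, 0, 0], [0, 0, 0, 0, 0, 0], [0, 0, 0, 0, 0, 0]]
  ]
}}

```text
time: 38.05
position: [0.6335, -0.002, 0.2099]
orientation: [-3.142, 0.001, 1.568]
wrist_force: [-0.0, 0.3, -0.6]
gripper_width: 0.0886
```

Run:
```python
from h import *
w=snap('wrist','wrh'); st=state(); print(st['position'],st['orientation'],st['time'],st['gripper_width'],proj(w,(.633,-.0006,.105)))
```

```text
[ 0.63364717 -0.00193715  0.21027439] [3.14094903e+00 6.14705519e-04 1.56834844e+00] 38.1 0.08840493982061295 [256.93396435 194.16658537]
```

View pics/wrh.png

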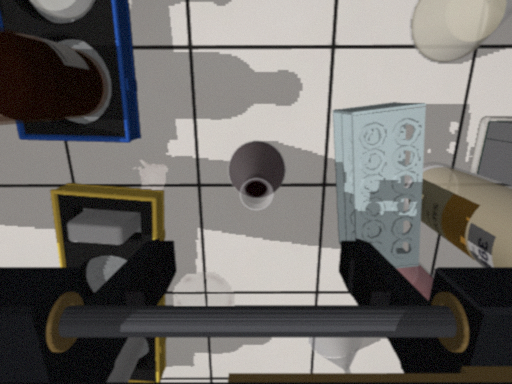

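{"api": "arm_command", "payload": {
  "commands": [
    [[0.001, 0, 0.025, 0, 0, 0], [0, 0, 0.03, 0, 0, 0], [0, 0, 0.03, 0, 0, 0], [0, 0, 0.025, 0, 0, 0], [0, 0, 0.015, 0, 0, 0], [0, 0, 0.009, 0, 0, 0], [0, 0, 0, 0, 0, 0], [0, 0, 0, 0, 0, 0]]
  ]
}}

```text
time: 38.9
position: [0.6345, 0.0002, 0.0768]
orientation: [3.14, -0.0, 1.57]
wrist_force: [0.4, 0.3, -1.2]
gripper_width: 0.0884
```

{"api": "arm_command", "payload": {
  "commands": [
    [[0, 0, 0, 0, 0, 0], [0, 0, 0, 0, 0, 0], [0, 0, 0, 0, 0, 0], [0, 0, 0, 0, 0, 0], [0, 0, 0, 0, 0, 0], [0, 0, 0, 0, 0, 0], [0, 0, 0, 0, 0, 0], [0, 0, 0, 0, 0, 0], [0, 0, 0, 0, 0, 0]]
  ],
  "hand": 1,
  "grip_force": 20
}}

```text
time: 39.8
position: [0.6336, 0.0001, 0.0756]
orientation: [-3.141, 0.0, 1.57]
wrist_force: [-0.6, -0.2, 0.4]
gripper_width: 0.0297
```

{"api": "arm_command", "payload": {
  "commands": [
    [[0, 0, -0.015, 0, 0, 0], [0, 0, -0.03, 0, 0, 0], [0, 0, -0.04, 0, 0, 0], [0, 0, -0.03, 0, 0, 0], [-0.009, -0.012, 0, 0, 0, 0], [-0.017, -0.022, 0, 0, 0, 0], [-0.017, -0.022, 0, 0, 0, 0], [-0.017, -0.022, 0, 0, 0, 0], [-0.017, -0.022, 0, 0, 0, 0], [-0.017, -0.022, 0, 0, 0, 0], [-0.017, -0.022, 0, 0, 0, 0], [-0.017, -0.022, 0, 0, 0, 0], [-0.015, -0.015, 0, 0, 0, 0], [0, 0, 0.02, 0, 0, 0], [0, 0, 0.025, 0, 0, 0], [0, 0, 0.01, 0, 0, 0], [0, 0, 0, 0, 0, 0], [0, 0, 0, 0, 0, 0]]
  ]
}}

```text
time: 41.6
position: [0.4531, -0.1425, 0.1365]
orientation: [3.141, 0.0, 1.57]
wrist_force: [0.4, -0.0, -1.1]
gripper_width: 0.0292
```

Run:
```python
from h import *
a=snap('scene','sci')['pixels'][130:240,250:400]; b=snap('side','sii')['pixels'][170:320,140:290]
cv2.imwrite('pics/ci.png',np.hstack([cv2.resize(a,(409,300)),cv2.resize(b,(300,300))])[:,:,::-1])
st=state(); print(st['position'],st['orientation'],st['time'],st['gripper_width'])
```

```text
[ 0.45329624 -0.14263112  0.13666563] [3.13974513e+00 3.98462494e-04 1.57003491e+00] 41.7 0.029383065693294252
```

View pics/ci.png

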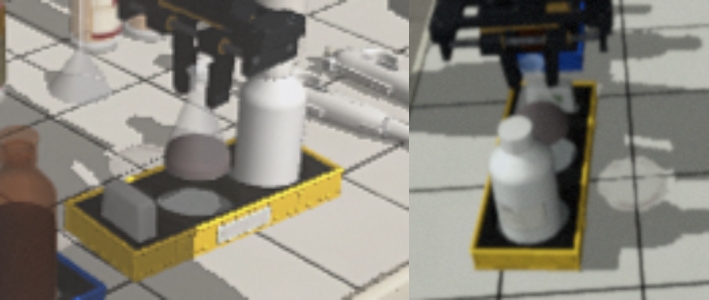

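{"api": "arm_command", "payload": {
  "commands": [
    [[0, -0.001, 0.015, 0, 0, 0], [0, 0, 0.015, 0, 0, 0], [0, 0, 0.01, 0, 0, 0], [0, 0, 0.007, 0, 0, 0], [0, 0, 0.003, 0, 0, 0], [0, 0, 0.001, 0, 0, 0], [0, 0, 0, 0, 0, 0], [0, 0, 0, 0, 0, 0]]
  ]
}}

```text
time: 42.5
position: [0.4518, -0.1428, 0.0851]
orientation: [3.141, 0.0, 1.57]
wrist_force: [0.7, -0.7, -1.6]
gripper_width: 0.0293
```

{"api": "arm_command", "payload": {
  "commands": [
    [[0, 0, 0.001, 0, 0, 0], [0, 0, 0.001, 0, 0, 0], [0, 0, 0, 0, 0, 0]]
  ]
}}

```text
time: 42.8
position: [0.4516, -0.1428, 0.0834]
orientation: [3.141, 0.001, 1.57]
wrist_force: [-1.1, 0.4, 6.7]
gripper_width: 0.0294
```

{"api": "arm_command", "payload": {
  "commands": [
    [[0, 0, 0, 0, 0, 0], [0, 0, 0, 0, 0, 0], [0, 0, 0, 0, 0, 0], [0, 0, 0, 0, 0, 0], [0, 0, 0, 0, 0, 0], [0, 0, 0, 0, 0, 0], [0, 0, -0.015, 0, 0, 0], [0, 0, -0.025, 0, 0, 0], [0, 0, -0.035, 0, 0, 0], [0, 0, -0.04, 0, 0, 0], [0, 0, -0.035, 0, 0, 0], [0, 0, -0.03, 0, 0, 0], [0, 0, -0.02, 0, 0, 0], [0, 0, 0, 0, 0, 0], [0, 0, 0, 0, 0, 0]]
  ],
  "hand": 0
}}

```text
time: 44.3
position: [0.4511, -0.1429, 0.2824]
orientation: [-3.141, 0.0, 1.569]
wrist_force: [0.0, 0.6, -0.3]
gripper_width: 0.0883
```

Run:
```python
from h import *
a=snap('scene','scj')['pixels'][130:290,140:390]; b=snap('side','sij')['pixels'][90:320,140:310]
cv2.imwrite('pics/cj.png',np.hstack([cv2.resize(a,(469,300)),cv2.resize(b,(222,300))])[:,:,::-1])
snap('wrist','wrj'); st=state(); print(st['position'],st['time'],st['gripper_width'],st['wrist_force'])
```

```text
[ 0.45063823 -0.14264968  0.28148701] 44.45 0.08793207150663285 [ 0.42708736 -0.02496196 -1.03884177]
```

View pics/cj.png

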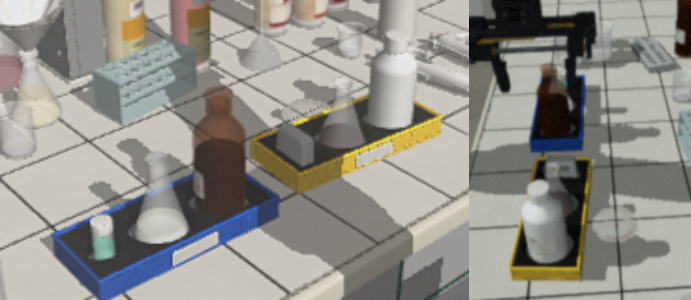

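View pics/wrj.png

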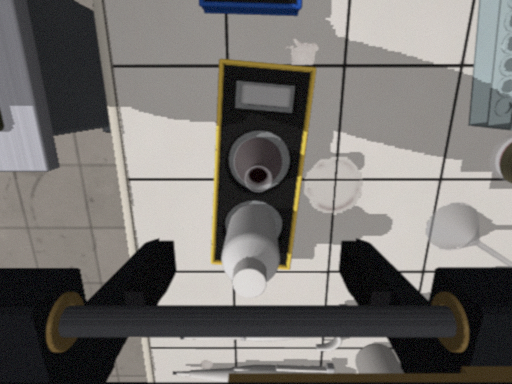

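All five items stand upright in their pockets and the gripper is clear, so I am handing in.

```bash
python3 -c "
from cell import close_job; print(close_job())"
```

```text
the job is handed in; nothing more can be done
None
```

Both kits are made up, and I handed the job in at about 44.5 s of the 125 s allowed.

- **Blue tray:** the brown bottle is in the pocket at y = −79.5 mm, the pale flask at +15.5 mm and the teal vial in the small pocket.
- **Yellow tray:** the white bottle is in the pocket at y = −79.5 mm and the dark-wine flask at +15.5 mm, beside the timer.

Each item was gripped by its neck or cap and lowered until it touched the pocket floor. Contact came at the expected height, about 8 mm above table level, with no more than about 8 N at the wrist in the readings I took. I then opened the fingers and lifted straight up.

**Last checks:** the final scene, side and wrist pictures show all five upright in their pockets and nothing tipped. The gripper was open and clear above the yellow tray.

**Disagreements:** position estimates from different views differed by up to about 5 mm, within the roughly 8 mm of play in each pocket. On the way to the vial pocket the arm went about 3 cm past its target while high above the tray. I corrected that before lowering.

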